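# Transfer a dish from drying plate to rack with a lifter

## Robot

A 7-joint arm with a two-finger parallel gripper is mounted at the origin on a cart in front of the work surface, level with it; the furniture and walls round the work are solid. World frame = base frame: x ahead of the robot, y to its left, z up, the work surface at z = 0. Lengths are in m, angles in rad, forces in N, time in s.
With the tool pointing down it reaches from about 0.35 to 0.9 m from the base axis. Payload 8.1 kg.
Tool frame: the origin (TCP) lies on the front face of the gripper's body, between the roots of the fingers; the fingertips stand 66 mm ahead of it and the grasp point (between the pads) lies 47 mm ahead of it (ctrl.tcp_to_grasp is the distance from the TCP to the grasp point, in m); z points along the fingers, y is the line along which they close (so a half turn about z gives the same grasp; the last joint's range is limited). The gripper opens to 92 mm and grips with 3 to 60 N. Pads are 19 mm wide; open, the fingers measure 130 mm over their backs; the gripper's body (75 mm by 190 mm) begins 47 mm behind the grasp point.
Start: joints at [-1.241, 0.434, 0.025, 1.573, -0.012, 1.134, -0.075], TCP at [0.262, 0.567, 0.292] pointing down, gripper open.
Joint ranges: [-2.62, 2.62], [-0.44, 2.09], [-1.27, 1.32], [0.08, 2.57], [-1.32, 4.46], [0.12, 2], [-2.74, 2.74]. Speed limits (rad/s): [2.22, 2.22, 3.01, 3.01, 3.14, 3.14, 3.14].

## Interface

Orientations are given as a 3x3 rotation matrix whose columns are the frame's x, y, z axes.
In Python, from cell import ctrl gives the robot as it stands.
- The arm moves only by the shell command python3 -m inch 'ROWS' [FORCE]. ROWS is JSON, a list of rows, each a list of 7 numbers: the shift along the tool's x, y, z normalised to -1 to 1, where 1 is 0.025 m, then the turn, a rotation vector about the tool's x, y, z normalised to -1 to 1, where 1 is 0.08 rad, then the closure, from -1 (fully open) to 1 (shut). In form: [[dx, dy, dz, ax, ay, az, claw], ...]. A call has exactly 5 rows; each row shifts and turns the commanded pose from where the row before left it, along the tool's axes as they then stand; what a row does not reach is not made up. A row lasts 1/8 s, in which the tool goes at most 62.5 mm and 10.7 degrees, less where a joint would pass 70% of its speed; a pose out of reach is approached as far as the arm can. A call with a number of a shift or a turn outside -1 to 1 is refused whole. A call with a gripper value outside its range is refused whole. The fingers move at their own pace and stop on an object; FORCE is the grip in N (left out, the last holds). Time passes only in rows, so rows that do not move let the fingers close, or fill a call up. It gives the time, the measured TCP pose, the force, the opening and the grip force at its end, in the units of the state.
- ctrl.get_obs(): the state, without advancing time (a new reading comes with each control period).
- ctrl.camera(name): name is "scene" or "top" or "wrist"; returns the picture (400x640x3 uint8, red, green, blue); there is no depth.
- ctrl.camera_model(name): a dict with "fx", "fy", "cx", "cy" (pixels), "dist_coeffs" ([k1, k2, p1, p2, k3] as OpenCV has them; the pictures are not rectified), "rvec" (rotation vector, rad) and "tvec" (3), from world to camera coordinates, as OpenCV has them. Camera axes: x right, y down, z forward; pixel columns grow to the right and rows downward; lengths in m; the calibration is good to about 2 mm. A picture is of the moment at which its call begins: read the wrist's pose just before it. camera_model takes no time and is no camera call; for the wrist camera it gives the pose at the moment of the call.
- ctrl.sign_off(): hands the job in; it is judged then, once.
The state is a dict: "time_s": time; "joint_positions": joint angles; "joint_vel": joint speeds; "effort": joint torques, N m; "eef_pos": TCP position; "ee_rot": TCP orientation; "wrist_force": force on the tool from outside, world axes, zero at the start; "moment": the same for the moment, N m; "gripper_width": finger opening in m; "finger_force": force on a finger pad.
Only numpy, scipy, OpenCV 4.12 (cv2) and the standard library are available. Lean on these libraries where they do the work, as an engineer would, in place of code of your own. Each camera call takes 0.05 s, during which the arm holds its last target. There are 200 camera calls.

## Task

Pick up the flat lifter by its handle, slide its blade under the wide white dish on the dark drying plate, lift the dish off and set it down gently and level on the two rails of the rack, centred on them and clear of the lifter. Then pull the lifter out and lay it flat on its blade on the bare table. The gripper must never touch the dish, the dish must not be tipped steeply or dropped on the table, and the small dish, the pot and the tally counter stay where they are.

Things in the scene. Friction and masses are not known exactly. Their poses are not given: they have to be found in the camera images.
- lifter: Loose lifter (offset spatula), 130 g, lying stably on its blade on the bare table (z = 0). Origin: on the blade's underside, 50 mm behind the middle of the front edge; x points along the blade to its front edge, z up. Steel blade 125 mm long (x -75 to +50), 52 wide, 2 thick, tapering to a thin edge over the last 22. A 22 mm wide neck slopes up from the blade's rear (x -69) to the black handle.
- lifter_grip (a point): Place to grip the lifter, from above across the width: on the handle's centre line, at x -110, y 0, z +45 mm in the lifter's frame. The handle is a straight black bar along x, from x -167 to -87 mm, 18 mm wide (y), 24 mm tall (z 33 to 57).
- dish: Loose round white porcelain dish, open on top, about 90 g, 120 mm wide, 20 high, wall 4, glazed and slippery. Origin: centre of its underside. The flat underside has radius 45 mm; the outside flares to radius 56 at height 4 and 60 at height 10, so a blade pushed along the plate wedges it up. It stands on the drying plate, 4 to 18 mm short of touching the stop posts.
- plate: Fixed dark steel drying plate on the table, 14 mm thick, reaching x -105 to +75 and y -65 to +65 mm from its origin. Origin: on the table, below the dish's centre when the dish touches both stop posts. Front (-x) is open.
- plate_seat (a point): Point on the plate's top, 14 mm above its origin. Two steel stop posts, 10 mm in diameter, rise 22 mm from the plate at x +46, y +46 and -46 mm from here: a dish pushed along +x comes to rest against both, with its centre here. The lifter's blade passes between the posts.
- rack: Fixed aluminium rack. Origin: on the table under its centre. Two rails along its x, 180 mm long, 16 wide (|y| 35 to 51 mm), flat tops at z 35. The 70 mm gap between them is open to the front (-x) and down to two 8 mm high cross bars at x +-60. Upstands 15 mm high at the rails' far ends (x +84 to +90). The dish spans the gap; the blade fits down into it.
- small_dish: Loose small petri dish, 56 mm in diameter, 15 mm high, a bystander at the left front. Origin: centre of its underside.
- pot: Loose sample pot with a screw lid, 52 mm in diameter, 59 mm high, a bystander behind the work. Origin: centre of its underside.
- counter: Loose round tally counter, 52 mm wide, 22 mm high, a bystander at the right front. Origin: centre of its underside.

How it is judged:
On the way, in this order (a step that is already met when the one before it is completed fails the run):
1. the dish is off the plate and carried by the lifter alone, at least 20 mm above the plate (height (world z) of dish above 0.034 m and contact force between dish and lifter above 0.2 N and contact force between dish and plate below 0.05 N and contact force between dish and rack below 0.05 N), for 0.2 s.
2. the dish stands on the rack's rails, clear of the lifter (z of dish in the frame of rack between 0.032 and 0.039 m and contact force between dish and rack above 0.2 N and contact force between dish and lifter below 0.05 N and angle between dish's own z axis and vertical below 0.06 rad), for 0.2 s.
At the end, for the whole second after the job is handed in: The dish rests level (within 0.06 rad) on both rails of the rack, its centre within 30 mm along and 13 mm across of the rack's centre, at rest and not touching the lifter; the lifter lies flat on its blade on the bare table (underside within 6 mm of the table, level within 0.06 rad), at rest (x of dish in the frame of rack between -0.03 and 0.03 m and y of dish in the frame of rack between -0.013 and 0.013 m and z of dish in the frame of rack between 0.032 and 0.039 m and angle between each of dish, lifter's own z axis and vertical below 0.06 rad and linear speed of each of dish, lifter below 0.02 m/s and contact force between dish and lifter below 0.05 N and height (world z) of lifter between -0.003 and 0.006 m).
It fails at once if the gripper or arm touches the dish (contact force between any of the arm, the fingers and dish above 0.3 N).
It fails at once if the dish is tipped by more than 0.5 rad (angle between dish's own z axis and vertical above 0.5 rad).
It fails at once if the dish falls to the table (height (world z) of dish below 0.006 m).
It fails at once if the small dish, the pot or the tally counter is moved by more than 20 mm (distance of any of small_dish, pot, counter from where it was at the start of the episode above 0.02 m).
It fails at once if the dish is dropped or flung (faster than 0.7 m/s) (linear speed of dish above 0.7 m/s).
It also fails if it takes over 72 s, if anything falls off the work surface, if the arm or the gripper's body presses on something with over 40 N, if the wrist force passes 120 N, or if a joint passes its speed limit or range.

## Working session

There is one attempt and no reset: what is moved stays moved. The work goes in short steps, Python scripts to look and compute and a shell command to move; the robot and the scene stay as the last step left them, time stands still between calls to the robot, and variables do not carry over. Pictures are saved under pics/ and viewed, at most 10 in all, crops included, and the job is handed in when it is done.

```bash
mkdir -p pics; ls
python3 - <<'E'
from cell import ctrl
import cv2,numpy as np
for n in ("top","scene"):
    cv2.imwrite(f"pics/{n}0.png",ctrl.camera(n)[:,:,::-1])
    m=ctrl.camera_model(n);print(n,m)
o=ctrl.get_obs();print(o['time_s'],o['eef_pos'],np.round(o['ee_rot'],3),o['gripper_width'])
E
```

```text
pics
top {'fx': 491.79451509030594, 'fy': 491.79451509030594, 'cx': 318.53437776755527, 'cy': 201.76184746031936, 'dist_coeffs': array([-0.05613296,  0.        ,  0.        ,  0.        ,  0.        ]), 'rvec': array([ 2.09562867, -2.127167  ,  0.22803814]), 'tvec': array([0.14557883, 0.59743064, 1.32438866])}
scene {'fx': 516.9248469333235, 'fy': 516.9248469333235, 'cx': 323.2616133845713, 'cy': 195.91523365006282, 'dist_coeffs': array([-0.04933632,  0.        ,  0.        ,  0.        ,  0.        ]), 'rvec': array([ 2.01805168, -1.02549692,  0.52527139]), 'tvec': array([-0.2390058 ,  0.36847379,  1.06033037])}
0.1 [0.26202937 0.56703681 0.29153784] [[-0.908  0.419 -0.   ]
 [ 0.419  0.908 -0.001]
 [-0.    -0.001 -1.   ]] 0.09181444931336497
```

View pics/top0.png

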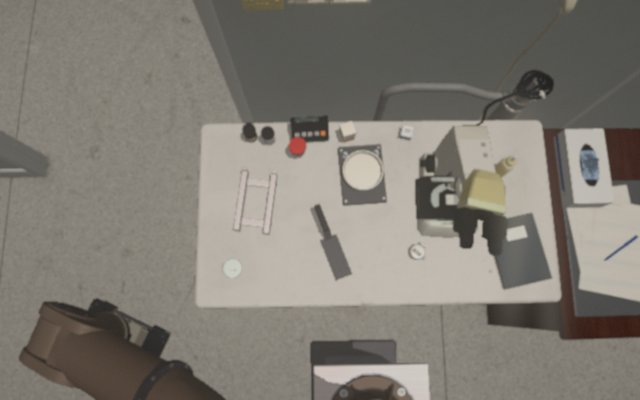

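View pics/scene0.png

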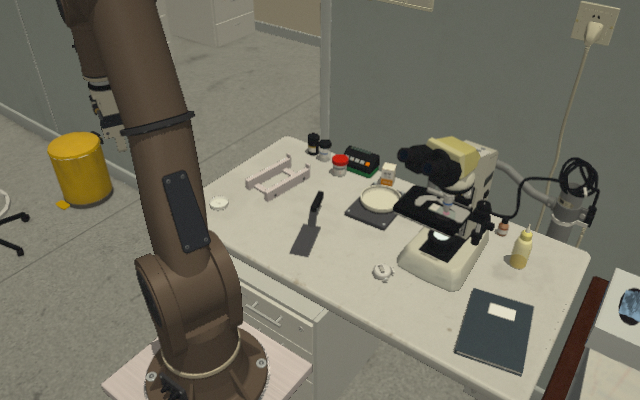

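Run:
```python
import cv2,numpy as np
a=cv2.imread("pics/top0.png")[120:300,200:440]
cv2.imwrite("pics/top0c.png",cv2.resize(a,None,fx=3.3,fy=3.3,interpolation=cv2.INTER_CUBIC))
a=cv2.imread("pics/scene0.png")[130:290,200:440]
cv2.imwrite("pics/scene0c.png",cv2.resize(a,None,fx=3.3,fy=3.3,interpolation=cv2.INTER_CUBIC))
```

```text
(no output)
```

View pics/top0c.png

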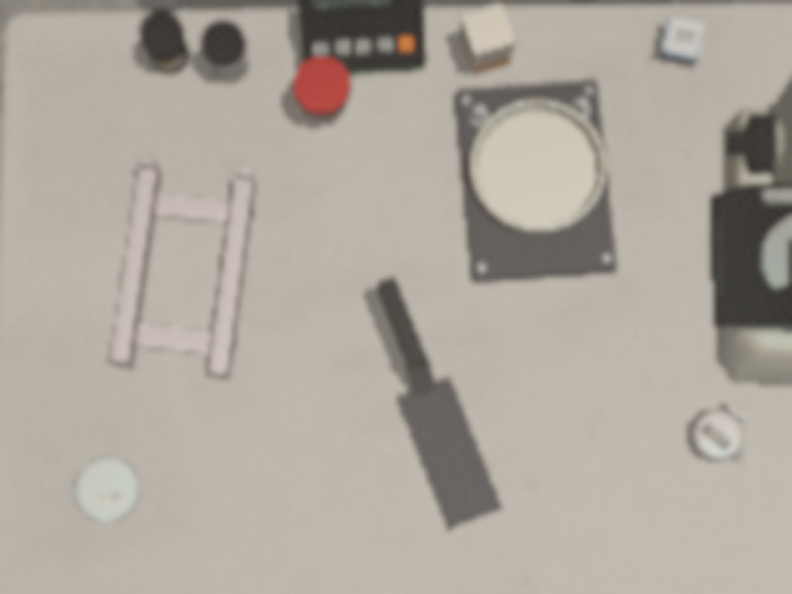

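View pics/scene0c.png

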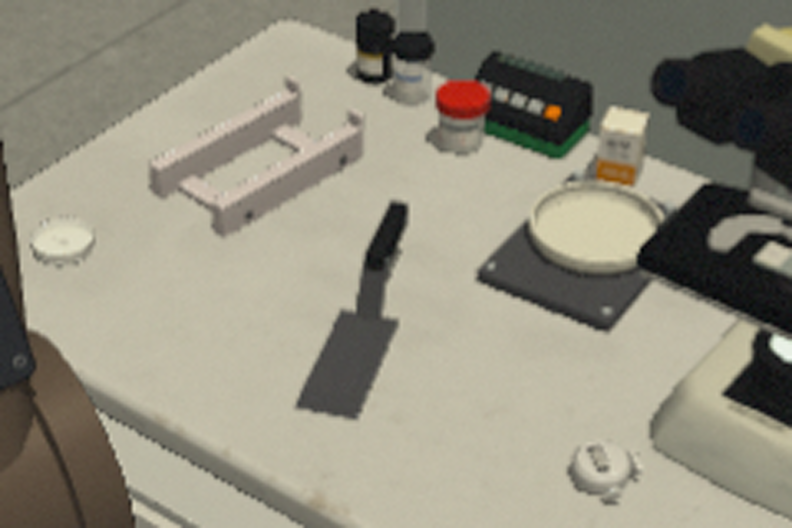

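```bash
cat > h.py <<'E'
import cv2,numpy as np
from scipy.optimize import least_squares
from cell import ctrl
def px(p,off=(200,120),s=3.3): return (np.array(p,float)+.5)/s-.5+np.array(off)
def proj(P,m): return cv2.projectPoints(np.array(P,float).reshape(-1,3),m['rvec'],m['tvec'],np.array([[m['fx'],0,m['cx']],[0,m['fy'],m['cy']],[0,0,1]]),m['dist_coeffs'])[0][:,0]
def loc(p,yaw,L):
    c,s=np.cos(yaw),np.sin(yaw);L=np.array(L,float)
    return np.c_[p[0]+c*L[:,0]-s*L[:,1],p[1]+s*L[:,0]+c*L[:,1],L[:,2]]
def fit(pts,L,m,x0):
    r=least_squares(lambda q:(proj(loc(q[:2],q[2],L),m)-pts).ravel(),x0)
    return r.x,np.abs(r.fun).max()
def st():
    o=ctrl.get_obs();return o
E
python3 - <<'E'
from h import *
m=ctrl.camera_model('top')
pl=fit(px([(457,92),(596,80),(615,270),(472,281)]),[(.075,.065,.014),(.075,-.065,.014),(-.105,-.065,.014),(-.105,.065,.014)],m,[.75,0,0])
li=fit(px([(448,528),(500,508),(398,398),(451,378),(386,282)]),[(.05,-.026,.001),(.05,.026,.001),(-.075,-.026,.002),(-.075,.026,.002),(-.167,0,.057)],m,[.55,.05,3])
ra=fit(px([(109,362),(133,366),(207,374),(230,378),(147,164),(243,175)]),[(-.09,.051,.035),(-.09,.035,.035),(-.09,-.035,.035),(-.09,-.051,.035),(.09,.043,.05),(.09,-.043,.05)],m,[.6,.3,0])
d=fit(px([(470,166),(606,166),(538,98),(538,233)]),[(0,.06,.034),(0,-.06,.034),(.06,0,.034),(-.06,0,.034)],m,[.75,0,0])
for n,v in zip('plate lifter rack dish'.split(),(pl,li,ra,d)): print(n,np.round(v[0],4),v[1])
p,y=pl[0][:2],pl[0][2]
print('dish in plate',(d[0][:2]-p)@np.array([[np.cos(y),-np.sin(y)],[np.sin(y),np.cos(y)]]))
print('small,pot,ctr', [np.round(fit(px([q]),[(0,0,z)],m,[.6,.1,0])[0][:2],3) for q,z in (((107,490),.015),((322,85),.059),((716,435),.022))])
print('grip',loc(li[0][:2],li[0][2],[(-.11,0,.045)]))
s=ctrl.camera_model('scene')
print('scene check: crop px of plate corners', [(np.round((proj(loc(p,y,[l]),s)[0]-[200,130]+.5)*3.3-.5)) for l in [(-.105,.065,.014),(-.105,-.065,.014)]], [(np.round((proj(loc(li[0][:2],li[0][2],[l]),s)[0]-[200,130]+.5)*3.3-.5)) for l in [(.05,-.026,.001),(.05,.026,.001),(-.167,0,.057)]])
E
```

```text
plate [0.7073 0.0079 0.058 ] 0.9082804669790505
lifter [0.4374 0.0848 3.493 ] 1.051756841545341
rack [ 0.6092  0.3188 -0.1261] 1.142282134892696
dish [ 0.6996  0.0059 -0.0245] 0.868234012394538
dish in plate [-0.00781582 -0.00158535]
small,pot,ctr [array([0.42 , 0.385]), array([0.769, 0.196]), array([ 0.459, -0.141])]
grip [[0.54071202 0.1226935  0.045     ]]
scene check: crop px of plate corners [array([475., 272.]), array([609., 325.])] [array([294., 410.]), array([357., 423.]), array([401., 203.])]
```

```bash
R='[-0.88,-0.57,0.2,0,0,0,-1]'
python3 -m inch '[[-0.88,-0.57,0.2,0,0,0,-1],[-0.88,-0.57,0.2,0,0,0,-1],[-0.88,-0.57,0.2,0,0,0,-1],[-0.88,-0.57,0.2,0,0,0,-1],[-0.88,-0.57,0.2,0,0,0,-1]]'
python3 -m inch '[[-0.88,-0.57,0.2,0,0,0,-1],[-0.88,-0.57,0.2,0,0,0,-1],[-0.88,-0.57,0.2,0,0,0,-1],[-0.88,-0.57,0.2,0,0,0,-1],[-0.88,-0.57,0.2,0,0,0,-1]]'
python3 -m inch '[[-0.88,-0.57,0.2,0,0,0,-1],[-0.88,-0.57,0.2,0,0,0,-1],[-0.88,-0.57,0.2,0,0,0,-1],[-0.88,-0.57,0.2,0,0,0,-1],[-0.88,-0.57,0.2,0,0,0,-1]]'
python3 -m inch '[[-0.88,-0.57,0.2,0,0,0,-1],[-0.88,-0.57,0.2,0,0,0,-1],[-0.88,-0.57,0.2,0,0,0,-1],[-0.88,-0.57,0.2,0,0,0,-1],[-0.88,-0.57,0.2,0,0,0,-1]]'
python3 -m inch '[[0,0,0,0,0,0.98,-1],[0,0,0,0,0,0.98,-1],[0,0,0,0,0,0.98,-1],[0,0,0,0,0,0.98,-1],[0,0,0,0,0,0.98,-1]]'
python3 -m inch '[[0,0,0,0,0,0.98,-1],[0,0,0,0,0,0.98,-1],[0,0,0,0,0,0.98,-1],[0,0,0,0,0,0.98,-1],[0,0,0,0,0,0.98,-1]]'
```

```text
time_s: 0.72
eef_pos: [0.3324, 0.4556, 0.2667]
ee_rot: [[-0.908, 0.42, -0.0], [0.42, 0.908, -0.001], [0.0, -0.001, -1.0]]
wrist_force: [-0.3, -0.0, 0.7]
gripper_width: 0.0917
finger_force: 0.0
time_s: 1.35
eef_pos: [0.4023, 0.3448, 0.2418]
ee_rot: [[-0.908, 0.419, -0.0], [0.419, 0.908, -0.0], [0.0, -0.001, -1.0]]
wrist_force: [-0.7, 0.8, 0.7]
gripper_width: 0.0917
finger_force: 0.0
time_s: 1.98
eef_pos: [0.4723, 0.234, 0.2168]
ee_rot: [[-0.908, 0.419, -0.001], [0.419, 0.908, -0.0], [0.0, -0.001, -1.0]]
wrist_force: [-0.1, -0.4, 0.5]
gripper_width: 0.0917
finger_force: 0.0
time_s: 2.6
eef_pos: [0.5422, 0.1233, 0.1918]
ee_rot: [[-0.908, 0.419, -0.001], [0.419, 0.908, -0.0], [0.0, -0.0, -1.0]]
wrist_force: [-0.1, 0.6, 0.9]
gripper_width: 0.0921
finger_force: 0.0
time_s: 3.22
eef_pos: [0.5417, 0.1241, 0.1919]
ee_rot: [[-0.677, 0.736, -0.001], [0.736, 0.677, -0.0], [0.0, -0.001, -1.0]]
wrist_force: [0.3, 0.3, -0.2]
gripper_width: 0.0917
finger_force: 0.0
time_s: 3.85
eef_pos: [0.5418, 0.1241, 0.1919]
ee_rot: [[-0.344, 0.939, -0.001], [0.939, 0.344, -0.0], [0.0, -0.001, -1.0]]
wrist_force: [-0.4, -0.4, -0.2]
gripper_width: 0.0919
finger_force: 0.0
```

Tracks exactly. Continue the turn.

```bash
python3 -m inch '[[0,0,0,0,0,0.98,-1],[0,0,0,0,0,0.98,-1],[0,0,0,0,0,0.98,-1],[0,0,0,0,0,0.98,-1],[0,0,0,0,0,0.98,-1]]' >/dev/null
python3 -m inch '[[0,0,0,0,0,0.98,-1],[0,0,0,0,0,0.98,-1],[0,0,0,0,0,0.98,-1],[0,0,0,0,0,0.98,-1],[0,0,0,0,0,0.98,-1]]'>/dev/null
python3 -m inch '[[0,0,0,0,0,0.98,-1],[0,0,0,0,0,0.98,-1],[0,0,0,0,0,0.98,-1],[0,0,0,0,0,0.98,-1],[0,0,0,0,0,0.98,-1]]'>/dev/null
python3 -m inch '[[0,0,0,0,0,0.98,-1],[0,0,0,0,0,0.98,-1],[0,0,0,0,0,0.98,-1],[0,0,0,0,0,0.98,-1],[0,0,0,0,0,0.98,-1]]'
python3 - <<'E'
from h import *
o=ctrl.get_obs();print(o['joint_positions'])
m=ctrl.camera_model('wrist');print(m)
a=ctrl.camera('wrist')
cv2.imwrite('pics/w1.png',a[:,:,::-1])
li=[.4374,.0848,3.493]
print(proj(loc(li[:2],li[2],[(.05,-.026,.001),(.05,.026,.001),(-.075,-.026,.002),(-.075,.026,.002),(-.167,0.009,.057),(-.167,-.009,.057),(-.087,.009,.057),(-.087,-.009,.057)]),m))
E
```

```text
time_s: 6.35
eef_pos: [0.5417, 0.1242, 0.1919]
ee_rot: [[0.938, 0.347, -0.001], [0.347, -0.938, -0.0], [-0.001, -0.0, -1.0]]
wrist_force: [0.1, -0.8, -0.4]
gripper_width: 0.0918
finger_force: 0.0
[-0.86668488  0.52034847  0.78106673  1.90663546 -0.46177795  0.90356125
 -1.07381294]
{'fx': 300.49091458400517, 'fy': 300.49091458400517, 'cx': 319.1193460117625, 'cy': 198.4811120578575, 'dist_coeffs': array([-0.04803666,  0.        ,  0.        ,  0.        ,  0.        ]), 'rvec': array([-2.40487156,  1.67233022,  0.2097782 ]), 'tvec': array([-0.07157346,  0.52622632,  0.42804794])}
[[296.62424796 332.38289375]
 [343.38338006 332.53666183]
 [294.51455668 226.62242728]
 [346.74046754 226.82292826]
 [333.76793037 134.73854806]
 [309.55964449 134.63231353]
 [332.18378975 235.74187302]
 [309.91521305 235.65787713]]
```

View pics/w1.png

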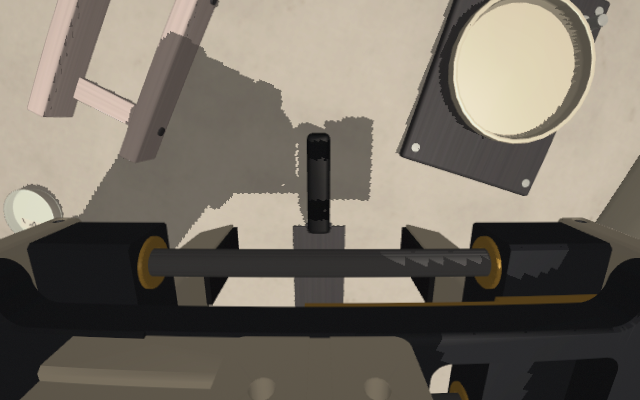

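```bash
python3 -m inch '[[0,0,0.8,0,0,0,-1],[0,0,0.8,0,0,0,-1],[0,0,0.8,0,0,0,-1],[0,0,0.8,0,0,0,-1],[0,0,0.8,0,0,0,-1]]' 
python3 -m inch '[[0,0,0,0,0,0,1],[0,0,0,0,0,0,1],[0,0,0,0,0,0,1],[0,0,0,0,0,0,1],[0,0,0,0,0,0,1]]' 60
python3 -m inch '[[0,0,0,0,0,0,1],[0,0,0,0,0,0,1],[0,0,0,0,0,0,1],[0,0,-0.2,0,0,0,1],[0,0,-0.6,0,0,0,1]]' 60
```

```text
time_s: 7.02
eef_pos: [0.5419, 0.1242, 0.0914]
ee_rot: [[0.936, 0.351, -0.0], [0.351, -0.936, -0.0], [-0.0, -0.0, -1.0]]
wrist_force: [-0.5, 0.2, 0.6]
gripper_width: 0.0917
finger_force: 0.0
time_s: 7.65
eef_pos: [0.5421, 0.1243, 0.0925]
ee_rot: [[0.937, 0.349, 0.0], [0.349, -0.937, 0.0], [0.001, -0.0, -1.0]]
wrist_force: [-0.5, -0.6, 0.0]
gripper_width: 0.046
finger_force: 0.0
time_s: 8.28
eef_pos: [0.5416, 0.1239, 0.1124]
ee_rot: [[0.937, 0.349, -0.001], [0.349, -0.937, -0.0], [-0.001, -0.0, -1.0]]
wrist_force: [-0.2, 0.1, -1.5]
gripper_width: 0.0177
finger_force: 60.0
```

```bash
python3 -m inch '[[0,0,-0.8,0,0,0,1],[0,0,-0.8,0,0,0,1],[0,0,-0.8,0,0,-0.4,1],[0,0,-0.8,0,0,-0.8,1],[0,0,0,0,0,-1,1]]' 60
for i in 1; do
python3 -m inch '[[0,0,0,0,0,-1,1],[0,0,0,0,0,-1,1],[0,0,0,0,0,-1,1],[0,0,0,0,0,-1,1],[0,0,0,0,0,-1,1]]' >/dev/null
python3 -m inch '[[0,0,0,0,0,-1,1],[0,0,0,0,0,-1,1],[0,0,0,0,0,-1,1],[0,0,0,0,0,-1,1],[0,0,0,0,0,-1,1]]' 
python3 -m inch '[[0,0,0,0,0,-1,1],[0,0,0,0,0,-1,1],[0,0,0,0,0,-1,1],[0,0,0,0,0,-1,1],[0,0,0,0,0,-1,1]]' >/dev/null
python3 -m inch '[[0,0,0,0,0,-1,1],[0,0,0,0,0,-1,1],[0,0,0,0,0,-1,1],[0,0,0,0,0,-1,1],[0,0,0,0,0,-1,1]]' 
python3 -m inch '[[0,0,0,0,0,-1,1],[0,0,0,0,0,-1,1],[0,0,0,0,0,-1,1],[0,0,0,0,0,-1,1],[0,0,0,0,0,-1,1]]' >/dev/null
python3 -m inch '[[0,0,0,0,0,-1,1],[0,0,0,0,0,-1,1],[0,0,0,0,0,-1,1],[0,0,0,0,0,-1,1],[0,0,0,0,0,-1,1]]' 
done
```

```text
time_s: 8.9
eef_pos: [0.5429, 0.1241, 0.1946]
ee_rot: [[0.86, 0.511, 0.003], [0.511, -0.86, 0.001], [0.003, 0.001, -1.0]]
wrist_force: [-0.6, 0.4, -1.7]
gripper_width: 0.0179
finger_force: 60.0
time_s: 10.15
eef_pos: [0.5421, 0.1239, 0.1932]
ee_rot: [[0.232, 0.973, 0.001], [0.973, -0.232, -0.0], [-0.0, 0.001, -1.0]]
wrist_force: [0.2, -0.1, -0.8]
gripper_width: 0.0176
finger_force: 60.0
time_s: 11.4
eef_pos: [0.5421, 0.1237, 0.1931]
ee_rot: [[-0.536, 0.844, 0.001], [0.844, 0.536, -0.001], [-0.001, 0.0, -1.0]]
wrist_force: [-0.2, -0.4, -1.1]
gripper_width: 0.0179
finger_force: 60.0
time_s: 12.65
eef_pos: [0.5421, 0.1236, 0.1931]
ee_rot: [[-0.979, 0.204, 0.001], [0.204, 0.979, -0.001], [-0.001, -0.001, -1.0]]
wrist_force: [-1.0, -0.2, -1.7]
gripper_width: 0.018
finger_force: 60.0
```

```bash
python3 -m inch '[[0,0,0,0,0,-1,1],[0,0,0,0,0,-1,1],[0,0,0,0,0,-0.8,1],[0,0,0,0,0,-0.4,1],[0.25,-0.4,0,0,0,0,1]]' 60
python3 -m inch '[[0.6,-0.9,0,0,0,0,1],[0.6,-0.9,0,0,0,0,1],[0.6,-0.9,0,0,0,0,1],[0.6,-0.9,0,0,0,0,1],[0.6,-0.9,0,0,0,0,1]]' 
python3 -m inch '[[0.0,-0.1,0,0,0,0,1],[0,0,0.8,0,0,0,1],[0,0,0.8,0,0,0,1],[0,0,0,0,0,0,1],[0,0,0,0,0,0,1]]'
python3 - <<'E'
from h import *
m=ctrl.camera_model('wrist')
cv2.imwrite('pics/w2.png',ctrl.camera('wrist')[:,:,::-1])
cv2.imwrite('pics/t2.png',ctrl.camera('top')[:,:,::-1])
o=ctrl.get_obs();R=np.array(o['ee_rot']);t=np.array(o['eef_pos']);print(o['joint_positions'])
yaw=np.arctan2(-R[1,0],-R[0,0]);print(t,yaw)
L=lambda q:t+R@np.array([-(q[0]+.11),q[1],.092-q[2]])
pts=[L(q) for q in [(.05,.026,.001),(.05,-.026,.001),(-.075,.026,.002),(-.075,-.026,.002)]]
print('blade',np.round(proj(pts,m)))
print('blade world',np.round(pts,3))
print('plate',np.round(proj(loc([.7073,.0079],.058,[(.075,.065,.014),(.075,-.065,.014),(-.105,-.065,.014),(-.105,.065,.014)]),m)))
th=np.linspace(0,2*np.pi,9)[:-1]
print('dish rim',np.round(proj([[.6996+.06*np.cos(a),.0059+.06*np.sin(a),.034] for a in th],m)))
print('rack',np.round(proj(loc([.6092,.3188],-.1261,[(-.09,.051,.035),(-.09,-.051,.035)]),m)))
E
```

```text
time_s: 13.28
eef_pos: [0.5363, 0.114, 0.1926]
ee_rot: [[-0.999, -0.048, 0.001], [-0.048, 0.999, 0.0], [-0.001, 0.0, -1.0]]
wrist_force: [-0.0, 0.5, -1.1]
gripper_width: 0.018
finger_force: 60.0
time_s: 13.9
eef_pos: [0.4656, -0.0037, 0.1924]
ee_rot: [[-0.999, -0.046, -0.0], [-0.046, 0.999, -0.0], [0.0, -0.0, -1.0]]
wrist_force: [0.4, 0.3, -0.2]
gripper_width: 0.0178
finger_force: 60.0
time_s: 14.52
eef_pos: [0.4671, -0.0044, 0.1528]
ee_rot: [[-0.999, -0.047, 0.001], [-0.047, 0.999, 0.0], [-0.001, 0.0, -1.0]]
wrist_force: [0.3, -0.8, -1.3]
gripper_width: 0.0178
finger_force: 60.0
[-0.13830854  0.36292696  0.04234327  2.11088154 -0.02433834  0.6668423
  1.53829755]
[ 0.46729963 -0.00448839  0.15302016] 0.047116423237163856
blade [[351. 418.]
 [286. 418.]
 [357. 279.]
 [280. 279.]]
blade world [[ 0.626  0.029  0.062]
 [ 0.628 -0.023  0.062]
 [ 0.501  0.023  0.063]
 [ 0.504 -0.029  0.063]]
plate [[378. 479.]
 [262. 480.]
 [248. 349.]
 [389. 348.]]
dish rim [[315. 487.]
 [358. 477.]
 [380. 448.]
 [366. 415.]
 [321. 399.]
 [274. 412.]
 [256. 444.]
 [274. 474.]]
rack [[736. 295.]
 [652. 283.]]
```

View pics/w2.png

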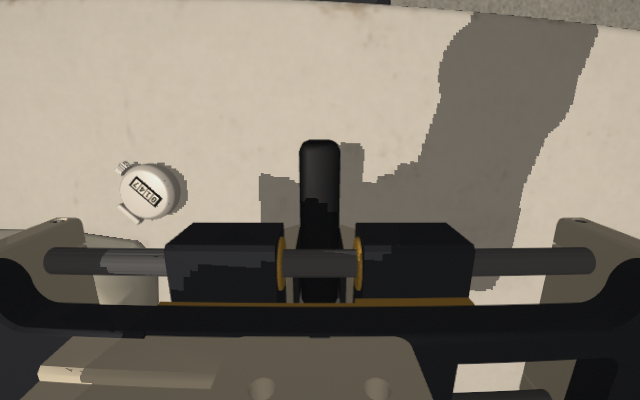

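```bash
python3 -m inch '[[0,-0.05,0.3,0,0,-0.14,1],[0,0,0.5,0,0,0,1],[0,0,0.5,0,0,0,1],[0,0,0.3,0,0,0,1],[0,0,0,0,0,0,1]]'
cat > ov.py <<'E'
import sys
from h import *
def lift(o):
    R=np.array(o['ee_rot']);t=np.array(o['eef_pos']);return lambda q:t+R@np.array([-(q[0]+.11),q[1],.092-q[2]])
def shot(name,tc=(330,130,130,100),sc=(300,170,130,100),k=6,draw=True):
    ims=[]
    o=ctrl.get_obs();L=lift(o)
    for n,c in (('top',tc),('scene',sc)):
        m=ctrl.camera_model(n);a=ctrl.camera(n)[:,:,::-1]
        b=cv2.resize(a[c[1]:c[1]+c[3],c[0]:c[0]+c[2]],None,fx=k,fy=k,interpolation=cv2.INTER_CUBIC)
        if draw:
            p=proj([L(q) for q in [(.05,.026,.001),(.05,-.026,.001),(-.075,-.026,.002),(-.075,.026,.002)]],m)
            p=((p-[c[0],c[1]]+.5)*k-.5).astype(np.int32)
            cv2.polylines(b,[p],True,(0,255,0),1)
            p=proj(loc([.7073,.0079],.058,[(.075,.065,.014),(.075,-.065,.014),(-.105,-.065,.014),(-.105,.065,.014)]),m)
            cv2.polylines(b,[((p-[c[0],c[1]]+.5)*k-.5).astype(np.int32)],True,(0,0,255),1)
        ims.append(b)
    b=np.hstack(ims) if ims[0].shape[1]*2<=800 else np.vstack(ims)
    f=min(1,800/b.shape[1],600/b.shape[0]);cv2.imwrite(name,cv2.resize(b,None,fx=f,fy=f,interpolation=cv2.INTER_AREA))
    print(o['time_s'],o['eef_pos'],[L((0,0,0))],np.arctan2(-o['ee_rot'][1][0],-o['ee_rot'][0][0]))
E
python3 -c "
from ov import *
shot('pics/s3.png',(325,130,66,100),(310,165,66,100),6)
"
```

```text
time_s: 15.25
eef_pos: [0.4664, -0.0059, 0.1114]
ee_rot: [[-0.998, -0.058, -0.002], [-0.058, 0.998, -0.0], [0.002, -0.0, -1.0]]
wrist_force: [-0.5, 0.7, -0.8]
gripper_width: 0.0172
finger_force: 60.0
15.25 [ 0.46636726 -0.0058774   0.11141135] [array([5.76030962e-01, 5.23831377e-04, 1.92327449e-02])] 0.05835164229534129
```

View pics/s3.png

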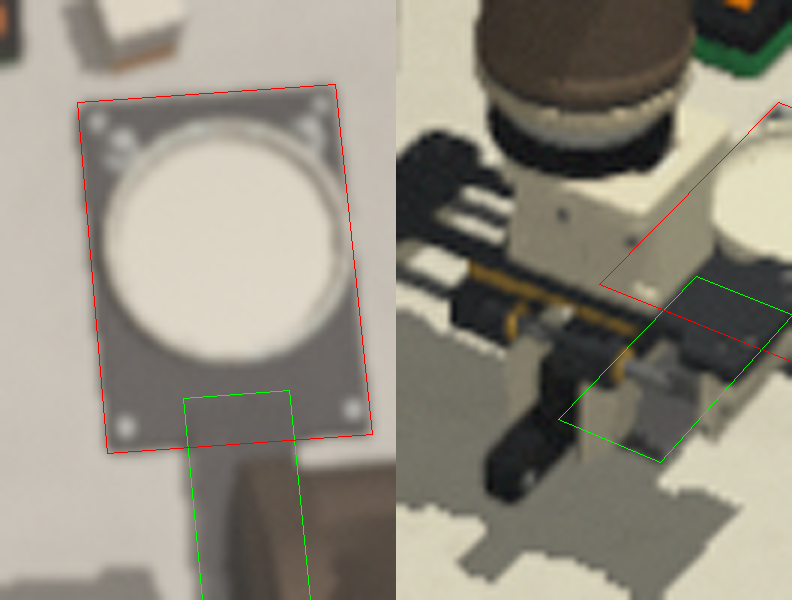

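```bash
python3 -m inch '[[0,0,0,0,0.15,0,1],[0,0,0.08,0,0,0,1],[0,0,0,0,0,0,1],[0,0,0,0,0,0,1],[0,0,0,0,0,0,1]]' 
python3 -m inch '[[0,0,0.06,0,0,0,1],[0,0,0,0,0,0,1],[0,0,0,0,0,0,1],[0,0,0,0,0,0,1],[0,0,0,0,0,0,1]]'
```

```text
time_s: 15.98
eef_pos: [0.4668, -0.0058, 0.1103]
ee_rot: [[-0.998, -0.058, -0.012], [-0.058, 0.998, -0.001], [0.012, 0.0, -1.0]]
wrist_force: [-0.5, 0.0, -2.0]
gripper_width: 0.0177
finger_force: 60.0
time_s: 16.6
eef_pos: [0.4668, -0.0058, 0.1088]
ee_rot: [[-0.998, -0.058, -0.012], [-0.058, 0.998, -0.001], [0.012, 0.0, -1.0]]
wrist_force: [0.0, -0.7, -1.1]
gripper_width: 0.0174
finger_force: 60.0
```

```bash
python3 -m inch '[[0,0,0.03,0,0,0,1],[0,0,0,0,0,0,1],[0,0,0,0,0,0,1],[0,0,0,0,0,0,1],[0,0,0,0,0,0,1]]' |egrep 'eef|wrist'
python3 -m inch '[[0,0,0.03,0,0,0,1],[0,0,0,0,0,0,1],[0,0,0,0,0,0,1],[0,0,0,0,0,0,1],[0,0,0,0,0,0,1]]'|egrep 'eef|wrist'
python3 -m inch '[[0,0,0.03,0,0,0,1],[0,0,0,0,0,0,1],[0,0,0,0,0,0,1],[0,0,0,0,0,0,1],[0,0,0,0,0,0,1]]' |egrep 'eef|wrist|rot'
```

```text
eef_pos: [0.4668, -0.0058, 0.108]
wrist_force: [-0.4, 1.1, -0.8]
eef_pos: [0.4668, -0.0058, 0.1073]
wrist_force: [-0.0, 0.0, 0.9]
eef_pos: [0.4668, -0.0058, 0.1065]
ee_rot: [[-0.998, -0.058, -0.012], [-0.058, 0.998, -0.001], [0.012, 0.0, -1.0]]
wrist_force: [-0.5, -0.1, 3.3]
```

```bash
python3 -m inch '[[-0.2,0,-0.002,0,0,0,1],[-0.2,0,-0.002,0,0,0,1],[-0.2,0,-0.002,0,0,0,1],[-0.2,0,-0.002,0,0,0,1],[-0.2,0,-0.002,0,0,0,1]]' |egrep 'eef|wrist'
python3 -m inch '[[-0.2,0,-0.002,0,0,0,1],[-0.2,0,-0.002,0,0,0,1],[-0.2,0,-0.002,0,0,0,1],[-0.2,0,-0.002,0,0,0,1],[-0.2,0,-0.002,0,0,0,1]]' |egrep 'eef|wrist'
```

```text
eef_pos: [0.4921, -0.0044, 0.1064]
wrist_force: [-1.0, 0.3, 2.6]
eef_pos: [0.517, -0.0029, 0.1064]
wrist_force: [-1.8, -0.9, 2.5]
```

```bash
python3 -m inch '[[-0.2,0,-0.002,0,0,0,1],[-0.2,0,-0.002,0,0,0,1],[-0.2,0,-0.002,0,0,0,1],[-0.2,0,-0.002,0,0,0,1],[-0.2,0,-0.002,0,0,0,1]]' |egrep 'eef|wrist'
python3 -m inch '[[-0.2,0,-0.002,0,0,0,1],[-0.2,0,-0.002,0,0,0,1],[-0.2,0,-0.002,0,0,0,1],[-0.2,0,-0.002,0,0,0,1],[-0.2,0,-0.002,0,0,0,1]]' |egrep 'eef|wrist'
python3 -m inch '[[-0.2,0,-0.002,0,0,0,1],[-0.2,0,-0.002,0,0,0,1],[-0.2,0,-0.002,0,0,0,1],[-0.2,0,-0.002,0,0,0,1],[-0.2,0,-0.002,0,0,0,1]]' |egrep 'eef|wrist|rot'
python3 -c "
from ov import *
shot('pics/s4.png',(325,130,66,100),(340,165,66,100),6)
"
```

```text
eef_pos: [0.5419, -0.0015, 0.1063]
wrist_force: [-1.9, 0.2, 3.5]
eef_pos: [0.5669, 0.0, 0.1063]
wrist_force: [-2.5, -0.3, 3.9]
eef_pos: [0.5919, 0.0014, 0.1063]
ee_rot: [[-0.998, -0.058, -0.012], [-0.058, 0.998, -0.001], [0.012, 0.0, -1.0]]
wrist_force: [-2.6, 0.5, 5.1]
21.6 [0.59187685 0.00144645 0.10626702] [array([0.7005833 , 0.0077953 , 0.01295785])] 0.05830185295780786
```

View pics/s4.png

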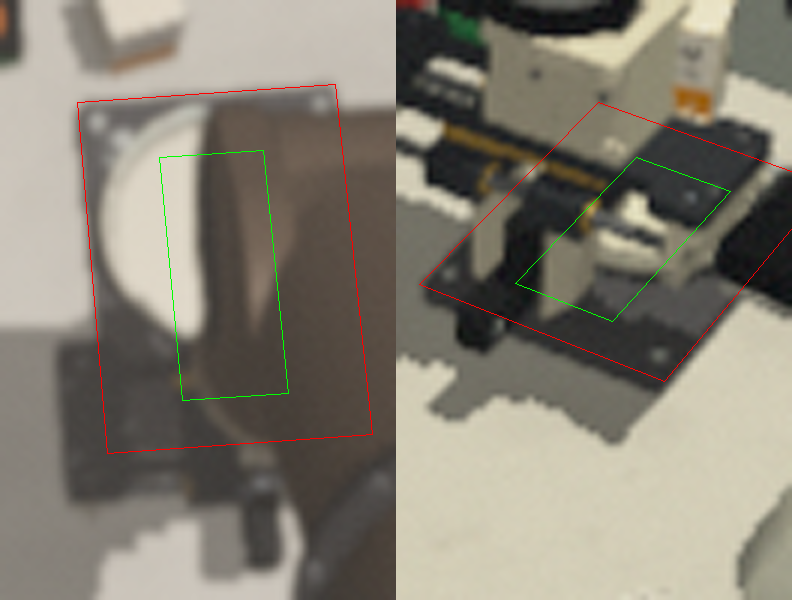

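```bash
python3 -m inch '[[-0.1,0,-0.001,0,0,0,1],[-0.1,0,0,0,0,0,1],[0,0,-0.05,0,-0.05,0,1],[0,0,-0.05,0,-0.1,0,1],[0,0,-0.1,0,-0.05,0,1]]' |egrep 'eef|wrist'
python3 -m inch '[[0,0,-0.15,0,0,0,1],[0,0,-0.2,0,0,0,1],[0,0,-0.2,0,0,0,1],[0,0,-0.2,0,0,0,1],[0,0,-0.2,0,0,0,1]]' |egrep 'eef|wrist'
python3 -m inch '[[0,0,-0.2,0,0,0,1],[0,0,-0.2,0,0,0,1],[0,0,-0.1,0,0,0,1],[0,0,0,0,0,0,1],[0,0,0,0,0,0,1]]' |egrep 'eef|wrist|rot'
python3 -c "
from ov import *
print([np.round(ctrl.get_obs()[k],3) for k in('wrist_force','moment')])
shot('pics/s5.png',(325,130,66,100),(340,165,66,100),6)
print([np.round(ctrl.get_obs()[k],3) for k in('wrist_force','moment')])
"
```

```text
eef_pos: [0.5958, 0.0017, 0.1107]
wrist_force: [-0.3, -0.2, -2.8]
eef_pos: [0.5965, 0.0017, 0.1354]
wrist_force: [-0.2, 0.4, -2.0]
eef_pos: [0.5963, 0.0017, 0.1473]
ee_rot: [[-0.998, -0.058, 0.004], [-0.058, 0.998, 0.0], [-0.004, 0.0, -1.0]]
wrist_force: [0.2, 0.2, -2.3]
[array([ 0.221,  0.17 , -2.323]), array([ 0.04 ,  0.213, -0.009])]
23.575 [0.59628707 0.00169459 0.1472778 ] [array([0.70643914, 0.00812287, 0.05568524])] 0.058289785304678834
[array([ 0.898, -0.145, -1.463]), array([ 0.049,  0.226, -0.024])]
```

```bash
python3 -m inch '[[0,0,-0.1,0,0,0,1],[0,0,-0.3,0,0,0,1],[0,0,-0.4,0,0,0,1],[0,0,-0.3,0,0,0,1],[0,0,-0.1,0,0,0,1]]' |egrep 'eef|wrist'
python3 -m inch '[[0.02,0.1,0,0,0,0,1],[0.05,0.2,0,0,0,0,1],[0.07,0.3,0,0,0,0,1],[0.09,0.4,0,0,0,0,1],[0.115,0.5,0,0,0,0,1]]' |egrep 'eef|wrist'
python3 -m inch '[[0.115,0.5,0,0,0,0,1],[0.115,0.5,0,0,0,0,1],[0.115,0.5,0,0,0,0,1],[0.115,0.5,0,0,0,0,1],[0.115,0.5,0,0,0,0,1]]' |egrep 'eef|wrist'
python3 -m inch '[[0.115,0.5,0,0,0,0,1],[0.115,0.5,0,0,0,0,1],[0.115,0.5,0,0,0,0,1],[0.115,0.5,0,0,0,0,1],[0.115,0.5,0,0,0,0,1]]' |egrep 'eef|wrist'
python3 -m inch '[[0.115,0.5,0,0,0,0,1],[0.115,0.5,0,0,0,0,1],[0.115,0.5,0,0,0,0,1],[0.115,0.5,0,0,0,0,1],[0.115,0.5,0,0,0,0,1]]' |egrep 'eef|wrist'
python3 -m inch '[[0.115,0.5,0,0,0,0,1],[0.115,0.5,0,0,0,0,1],[0.115,0.5,0,0,0,0,1],[0.115,0.5,0,0,0,0,1],[0.115,0.5,0,0,0,0,1]]' |egrep 'eef|wrist'
python3 -m inch '[[0.115,0.5,0,0,0,0,1],[0.09,0.4,0,0,0,0,1],[0.07,0.3,0,0,0,0,1],[0.05,0.2,0,0,0,0,1],[0.02,0.1,0,0,0,0,1]]' |egrep 'eef|wrist|rot'
python3 -m inch '[[0,0,0,0,0,0.1,1],[0,0,0,0,0,0.2,1],[0,0,0,0,0,0.3,1],[0,0,0,0,0,0.35,1],[0,0,0,0,0,0.4,1]]' |egrep 'eef|wrist|rot'
python3 -m inch '[[0,0,0,0,0,0.35,1],[0,0,0,0,0,0.3,1],[0,0,0,0,0,0.2,1],[0,0,0,0,0,0.1,1],[0,0,0,0,0,0,1]]' |egrep 'eef|wrist|rot'
```

```text
eef_pos: [0.5967, 0.0017, 0.1784]
wrist_force: [-0.9, -0.5, -2.1]
eef_pos: [0.5852, 0.0396, 0.1773]
wrist_force: [-0.3, -0.2, -2.2]
eef_pos: [0.5673, 0.101, 0.1774]
wrist_force: [0.8, -0.4, -3.0]
eef_pos: [0.5493, 0.1626, 0.1773]
wrist_force: [-0.6, 0.1, -1.7]
eef_pos: [0.5312, 0.2241, 0.1772]
wrist_force: [0.2, 0.2, -2.2]
eef_pos: [0.5133, 0.2857, 0.1772]
wrist_force: [-1.1, 0.5, -2.3]
eef_pos: [0.5027, 0.3219, 0.1772]
ee_rot: [[-0.998, -0.058, 0.004], [-0.058, 0.998, 0.0], [-0.004, -0.0, -1.0]]
wrist_force: [0.1, -0.5, -3.0]
eef_pos: [0.5027, 0.3218, 0.1772]
ee_rot: [[-0.999, 0.052, 0.004], [0.052, 0.999, 0.0], [-0.004, 0.001, -1.0]]
wrist_force: [0.3, 0.9, -1.6]
eef_pos: [0.5027, 0.3218, 0.1772]
ee_rot: [[-0.992, 0.125, 0.004], [0.125, 0.992, 0.0], [-0.004, 0.001, -1.0]]
wrist_force: [0.4, 0.2, -2.6]
```

```bash
python3 -m inch '[[0.03,0.1,0,0,0,0,1],[0.05,0.15,0,0,0,0,1],[0.05,0.12,0,0,0,0,1],[0.02,0.05,0,0,0,0,1],[0,0,0,0,0,0,1]]' |egrep 'eef|wrist|rot'
python3 - <<'E'
import ov
from ov import *
tc=(225,160,66,100);sc=(235,140,66,100);k=6
o=ctrl.get_obs();L=lift(o);ims=[]
for n,c in (('top',tc),('scene',sc)):
    m=ctrl.camera_model(n);a=ctrl.camera(n)[:,:,::-1]
    cv2.imwrite(f'pics/full6{n}.png',a)
    b=cv2.resize(a[c[1]:c[1]+c[3],c[0]:c[0]+c[2]],None,fx=k,fy=k,interpolation=cv2.INTER_CUBIC)
    D=lambda P,col:cv2.polylines(b,[((proj(P,m)-[c[0],c[1]]+.5)*k-.5).astype(np.int32)],True,col,1)
    D([L(q) for q in [(.05,.026,.001),(.05,-.026,.001),(-.075,-.026,.002),(-.075,.026,.002)]],(0,255,0))
    D([L((.06*np.cos(t),.06*np.sin(t),.022)) for t in np.linspace(0,6.28,40)],(255,0,0))
    for s in (1,-1): D(loc([.6092,.3188],-.1261,[(-.09,.051*s,.035),(-.09,.035*s,.035),(.084,.035*s,.035),(.084,.051*s,.035)]),(0,0,255))
    ims.append(b)
cv2.imwrite('pics/s6.png',np.hstack(ims)); print(L((0,0,0)))
E
```

```text
eef_pos: [0.5002, 0.3328, 0.1771]
ee_rot: [[-0.992, 0.125, 0.004], [0.125, 0.992, 0.0], [-0.004, 0.001, -1.0]]
wrist_force: [0.2, 0.0, -2.4]
[0.60973731 0.31908388 0.08554713]
```

View pics/s6.png

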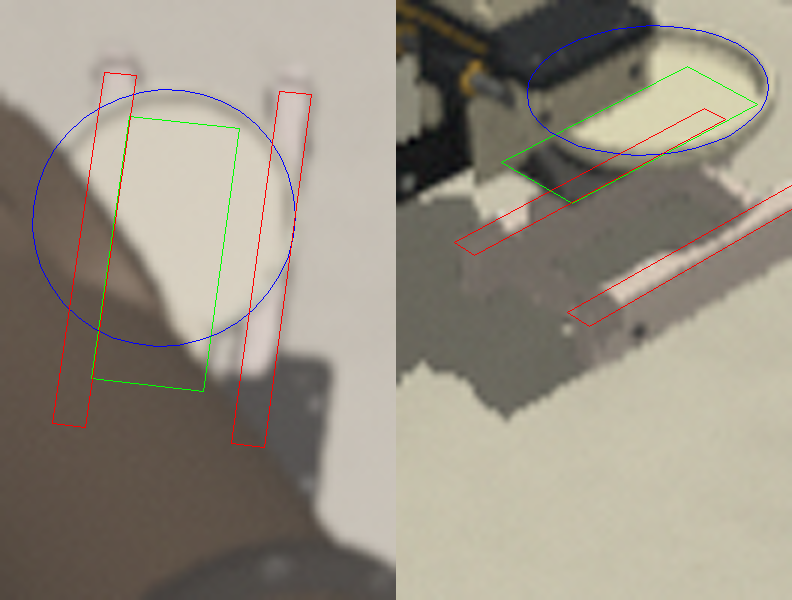

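Run:
```python
from h import *
s=ctrl.camera_model('scene');m=ctrl.camera_model('top')
Ls=[(-.09,.051,.035),(-.09,-.051,.035),(-.09,-.051,0),(.09,.051,.05),(.09,-.051,.05)]
os=px([(150,161),(232,212),(222,234),(288,79),(363,115)],(200,130))
print((proj(loc([.6092,.3188],-.1261,Ls),s)-os)*3.3)
# gradient-based refinement on the first top picture: rail outer/inner edges at z=.035
for n in('top','scene'):
    im=cv2.imread(f'pics/{n}0.png').astype(np.float32); M=m if n=='top' else s
    sat=im[:,:,2]-im[:,:,1]   # pinkness
    sat=cv2.GaussianBlur(sat,(0,0),.7)
    g=np.linspace(-.08,.07,40)
    best=[]
    for w,sg in ((.043,1),(.043,-1)):
        prof=[]
        for dy in np.arange(-.012,.0121,.001):
            p=proj(loc([.6092,.3188],-.1261,[(x,sg*w+dy,.035) for x in g]),M).astype(np.float32)
            prof.append(cv2.remap(sat,p[:,0].reshape(1,-1),p[:,1].reshape(1,-1),1).mean())
        print(n,sg,np.round(prof,1))
```

```text
[[ -2.79083038   5.33272686]
 [-10.19300584   0.15926161]
 [  2.02439291   9.60158748]
 [  0.9846759   -1.96710631]
 [  1.11627272   1.98354777]]
top 1 [ 8.2  8.4  8.7  9.   9.4  9.8 10.1 10.4 10.7 10.9 11.1 11.2 11.3 11.3
 11.3 11.3 11.2 10.9 10.6 10.2  9.7  9.1  8.5  7.9  7.4]
top -1 [ 6.8  7.1  7.5  8.   8.5  9.1  9.6 10.1 10.5 10.8 11.  11.2 11.3 11.3
 11.3 11.3 11.1 11.  10.8 10.4 10.   9.6  9.1  8.6  8.2]
scene 1 [ 8.7  8.8  9.   9.2  9.4  9.8 10.2 10.6 11.1 11.5 12.  12.4 12.7 12.9
 13.  13.  12.8 12.6 12.2 11.7 11.2 10.5  9.8  9.1  8.4]
scene -1 [ 8.5  8.7  8.8  9.1  9.4  9.8 10.3 10.8 11.4 12.  12.5 12.9 13.2 13.4
 13.6 13.5 13.4 13.2 12.9 12.4 11.9 11.4 10.7 10.1  9.4]
```

```bash
python3 -m inch '[[0,0.04,0.2,0,0.05,0,1],[0,0,0.4,0,0,0,1],[0,0,0.5,0,0,0,1],[0,0,0.5,0,0,0,1],[0,0,0.2,0,0,0,1]]' |egrep 'eef|wrist|rot'
python3 -m inch '[[0,0,0.06,0,0,0,1],[0,0,0.06,0,0,0,1],[0,0,0.06,0,0,0,1],[0,0,0.06,0,0,0,1],[0,0,0.06,0,0,0,1]]' |egrep 'eef|wrist|rot'
python3 -m inch '[[0,0,0.06,0,0,0,1],[0,0,0.06,0,0,0,1],[0,0,0.06,0,0,0,1],[0,0,0.06,0,0,0,1],[0,0,0.06,0,0,0,1]]' |egrep 'eef|wrist|rot'
```

```text
eef_pos: [0.5, 0.3333, 0.1307]
ee_rot: [[-0.992, 0.125, -0.001], [0.125, 0.992, -0.0], [0.001, -0.001, -1.0]]
wrist_force: [-0.5, 0.4, -1.8]
eef_pos: [0.5005, 0.3338, 0.1247]
ee_rot: [[-0.992, 0.125, 0.0], [0.125, 0.992, 0.001], [-0.0, 0.001, -1.0]]
wrist_force: [0.4, -0.3, -1.2]
eef_pos: [0.5005, 0.3337, 0.1171]
ee_rot: [[-0.992, 0.125, 0.0], [0.125, 0.992, 0.001], [0.0, 0.001, -1.0]]
wrist_force: [0.1, -0.3, -0.9]
```

```bash
python3 -m inch '[[0,0,0.08,0,0,0,1],[0,0,0,0,0,0,1],[0,0,0,0,0,0,1],[0,0,0,0,0,0,1],[0.1,0,0,0,0,0,1]]' |egrep 'eef|wrist|rot'
python3 -m inch '[[0.2,0,0,0,0,0,1],[0.3,0,0,0,0,0,1],[0.4,0,0,0,0,0,1],[0.4,0,0,0,0,0,1],[0.4,0,0,0,0,0,1]]' |egrep 'eef|wrist|rot'
python3 -m inch '[[0.4,0,0,0,0,0,1],[0.4,0,0,0,0,0,1],[0.4,0,0,0,0,0,1],[0.4,0,0,0,0,0,1],[0.4,0,0,0,0,0,1]]' |egrep 'eef|wrist|rot'
python3 -m inch '[[0.4,0,0,0,0,0,1],[0.4,0,0,0,0,0,1],[0.4,0,0,0,0,0,1],[0.3,0,0,0,0,0,1],[0.1,0,0,0,0,0,1]]' |egrep 'eef|wrist|rot'
python3 - <<'E'
from ov import *
o=ctrl.get_obs();L=lift(o);print(L((.05,0,0)))
for n in('top','scene'): cv2.imwrite(f'pics/full7{n}.png',ctrl.camera(n)[:,:,::-1])
E
```

```text
eef_pos: [0.4981, 0.334, 0.1152]
ee_rot: [[-0.992, 0.126, 0.0], [0.126, 0.992, 0.001], [-0.0, 0.001, -1.0]]
wrist_force: [-0.3, 0.4, -1.5]
eef_pos: [0.4549, 0.3396, 0.1152]
ee_rot: [[-0.992, 0.125, -0.0], [0.125, 0.992, 0.001], [0.0, 0.001, -1.0]]
wrist_force: [0.4, 0.4, -1.0]
eef_pos: [0.4056, 0.3457, 0.1152]
ee_rot: [[-0.992, 0.125, 0.0], [0.125, 0.992, 0.001], [0.0, 0.001, -1.0]]
wrist_force: [-0.0, -0.3, -1.5]
eef_pos: [0.366, 0.3508, 0.1152]
ee_rot: [[-0.992, 0.125, -0.0], [0.125, 0.992, 0.001], [0.0, 0.001, -1.0]]
wrist_force: [0.6, -0.1, -1.6]
[0.52474896 0.33091023 0.02314117]
```

```bash
python3 -m inch '[[0,0,-0.4,0,0,0,1],[0,0,-0.8,0,0,0,1],[0,0,-0.8,0,0,0,1],[0,0,-0.6,0,0,0,1],[0,0,-0.2,0,0,0,1]]' |egrep 'eef|wrist'
python3 -m inch '[[0,-0.5,0,0,0,0,1],[-0.2,-0.8,0,0,0,0,1],[-0.3,-0.8,0,0,0,0,1],[-0.4,-0.8,0,0,0,0,1],[-0.4,-0.8,0,0,0,0,1]]' |egrep 'eef|wrist'
python3 -m inch '[[-0.4,-0.8,0,0,0,0,1],[-0.4,-0.8,0,0,0,0,1],[-0.4,-0.8,0,0,0,0,1],[-0.4,-0.6,0,0,0,0,1],[-0.1,-0.2,0,0,0,0,1]]' |egrep 'eef|wrist|rot'
python3 -m inch '[[0,0,0.5,0,0,0,1],[0,0,0.8,0,0,0,1],[0,0,0.8,0,0,0,1],[0,0,0.8,0,0,0,1],[0,0,0.6,0,0,0,1]]' |egrep 'eef|wrist|rot'
python3 - <<'E'
from h import *
m=ctrl.camera_model('top');s=ctrl.camera_model('scene')
ims=[]
for n,M,c in(('top',m,(225,150,66,100)),('scene',s,(235,130,66,100))):
    a=ctrl.camera(n)[:,:,::-1];cv2.imwrite(f'pics/full8{n}.png',a)
    b=cv2.resize(a[c[1]:c[1]+c[3],c[0]:c[0]+c[2]],None,fx=6,fy=6,interpolation=cv2.INTER_CUBIC)
    D=lambda P,col:cv2.polylines(b,[((proj(P,M)-[c[0],c[1]]+.5)*6-.5).astype(np.int32)],True,col,1)
    D([(.6094+.06*np.cos(t),.3203+.06*np.sin(t),.055) for t in np.linspace(0,6.28,60)],(255,0,0))
    ims.append(b)
cv2.imwrite('pics/s8.png',np.hstack(ims))
E
```

```text
eef_pos: [0.367, 0.3509, 0.1863]
wrist_force: [-0.1, 0.4, -1.2]
eef_pos: [0.387, 0.2521, 0.1845]
wrist_force: [0.1, -0.3, -1.1]
eef_pos: [0.4191, 0.1676, 0.1846]
ee_rot: [[-0.992, 0.128, -0.001], [0.128, 0.992, -0.0], [0.001, -0.0, -1.0]]
wrist_force: [-0.5, -0.2, -1.7]
eef_pos: [0.4182, 0.1706, 0.0959]
ee_rot: [[-0.992, 0.124, -0.002], [0.124, 0.992, 0.0], [0.002, 0.0, -1.0]]
wrist_force: [-0.4, -0.1, -2.3]
```

View pics/s8.png

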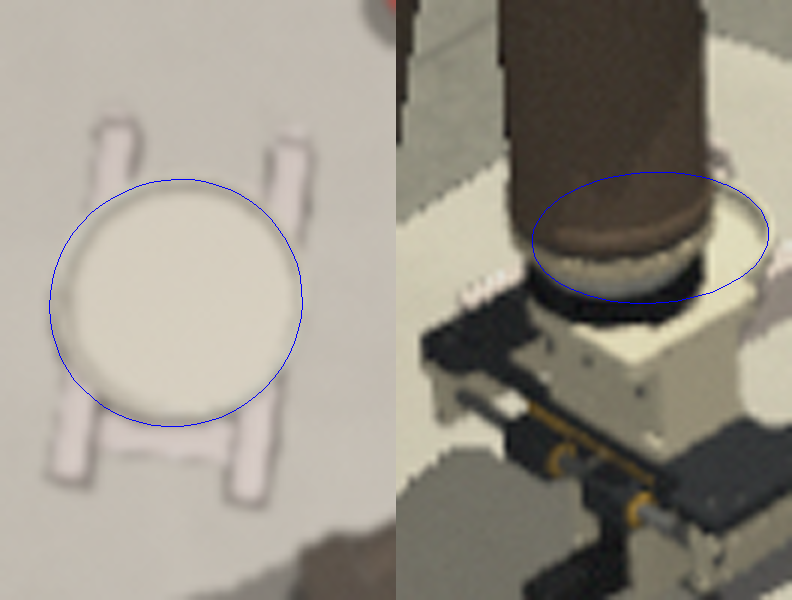

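The dish sits on both rails, and its rim matches the predicted circle centred at about (176,303) to within 1–2 mm. Now I'll lay the lifter down.

```bash
python3 -m inch '[[0,0,0.05,0,0,0,1],[0,0,0.05,0,0,0,1],[0,0,0.03,0,0,0,1],[0,0,0,0,0,0,1],[0,0,0,0,0,0,1]]' |egrep 'eef|wrist|rot'
python3 -m inch '[[0,0,0.03,0,0,0,1],[0,0,0,0,0,0,1],[0,0,0,0,0,0,1],[0,0,0,0,0,0,1],[0,0,0,0,0,0,1]]' |egrep 'eef|wrist|rot'
```

```text
eef_pos: [0.4194, 0.1701, 0.0944]
ee_rot: [[-0.992, 0.125, 0.0], [0.125, 0.992, 0.001], [-0.0, 0.001, -1.0]]
wrist_force: [0.6, 1.1, -0.2]
eef_pos: [0.4193, 0.1701, 0.0935]
ee_rot: [[-0.992, 0.125, 0.0], [0.125, 0.992, 0.001], [0.0, 0.001, -1.0]]
wrist_force: [0.1, 0.3, -1.1]
```

```bash
python3 -m inch '[[0,0,0.04,0,0,0,1],[0,0,0,0,0,0,1],[0,0,0,0,0,0,1],[0,0,0,0,0,0,1],[0,0,0,0,0,0,1]]' |egrep 'eef|wrist'
python3 -m inch '[[0,0,0.04,0,0,0,1],[0,0,0,0,0,0,1],[0,0,0,0,0,0,1],[0,0,0,0,0,0,1],[0,0,0,0,0,0,1]]' |egrep 'eef|wrist'
```

```text
eef_pos: [0.4193, 0.1702, 0.0925]
wrist_force: [0.2, -1.2, -1.2]
eef_pos: [0.4193, 0.1702, 0.0918]
wrist_force: [-2.1, -0.8, 6.2]
```

Now it touches the table, so I'll release and retreat upward.

```bash
python3 -m inch '[[0,0,0,0,0,0,0.4],[0,0,0,0,0,0,0],[0,0,0,0,0,0,-1],[0,0,0,0,0,0,-1],[0,0,0,0,0,0,-1]]' 10 |egrep 'eef|wrist|width'
python3 -m inch '[[0,0,0,0,0,0,-1],[0,0,-0.3,0,0,0,-1],[0,0,-0.8,0,0,0,-1],[0,0,-0.8,0,0,0,-1],[0,0,-0.8,0,0,0,-1]]' |egrep 'eef|wrist|width'
python3 -m inch '[[0,0,-0.8,0,0,0,-1],[0,0,-0.5,0,0,0,-1],[0,0,0,0,0,0,-1],[0,0,0,0,0,0,-1],[0,0,0,0,0,0,-1]]' |egrep 'time|eef|wrist|width'
python3 - <<'E'
from h import *
# compare lifter handle/blade expectation in the wrist view; check dish unchanged in top view
a=ctrl.camera('top')[:,:,::-1].astype(int);b=cv2.imread('pics/full8top.png').astype(int)
d=np.abs(a-b).sum(2)[160:240,228:280];print('rack region max diff',d.max(),d.mean())
w=ctrl.camera('wrist');m=ctrl.camera_model('wrist')
g=w.sum(2);t=np.array([.4193,.1702]);
p=proj([(t[0]-.992*(-x-.11+.0)*-1*0+.992*(x+.11)*1,t[1]-.125*(x+.11),.057) for x in(-.167,-.14)],m);print(p)
r=int(p[1][1]);row=g[r];print('dark cols',np.where(row[250:400]<120)[0][[0,-1]]+250)
c=int(p[0][0]);print('handle rear row',np.where(g[:230,c]<120)[0][:1])
E
```

```text
eef_pos: [0.4193, 0.1701, 0.0915]
wrist_force: [-1.0, -0.2, -0.2]
gripper_width: 0.063
eef_pos: [0.4193, 0.17, 0.1601]
wrist_force: [0.2, 0.6, -0.3]
gripper_width: 0.0917
time_s: 41.48
eef_pos: [0.4189, 0.1699, 0.1908]
wrist_force: [0.5, -1.4, -0.6]
gripper_width: 0.0914
rack region max diff 317 6.032451923076923
[[319.51894547 137.2254371 ]
 [319.47581872 173.20405454]]
dark cols [309 331]
handle rear row [134]
```

Run:
```python
from h import *
a=ctrl.camera('top')[:,:,::-1].astype(int);b=cv2.imread('pics/full8top.png').astype(int)
d=np.abs(a-b).sum(2)[150:240,228:285];ys,xs=np.where(d>60);print(len(ys),ys.min()+150,ys.max()+150,xs.min()+228,xs.max()+228)
print('in dish area',d[25:75,5:50].max())
print(ctrl.sign_off())
```

```text
117 230 239 268 284
in dish area 6
the job is handed in; nothing more can be done
None
```

The dish rests on the rack's two rails, within about 2 mm of centre by camera, and the lifter lies on its blade on the bare table; I handed the job in at about 41.7 s of the 72 s allowed, and the hand-in did not report a verdict.

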